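# Set a telescopic instrument leg to its next length

## Robot

A 6-joint arm with a two-finger parallel gripper is mounted at the origin on the work surface. World frame = base frame: x ahead of the robot, y to its left, z up, the work surface at z = 0. Lengths are in m, angles in rad, forces in N, time in s.
With the tool pointing down it reaches from about 0.25 to 0.8 m from the base axis. Payload 8.5 kg.
Tool frame: the origin (TCP) lies between the finger pads; the fingertips stand 17 mm ahead of it and the grasp point (between the pads) lies 2 mm behind it; z points along the fingers, y is the line along which they close (so a half turn about z gives the same grasp; the last joint's range is limited). The gripper opens to 85 mm and grips with 20 to 120 N. Pads are 22 mm wide; open, the fingers measure 114 mm over their backs; the gripper's body (76 mm by 85 mm) begins 54 mm behind the grasp point. The pads swing forward as they close: fully open they stand 13 mm farther back than shut.
Start: joints at [-1.123, 0.238, -0.013, 1.319, 0, 1.571], TCP at [0.227, -0.473, 0.248] pointing down, gripper open.
Joint ranges: [-2.66, 2.66], [-1.03, 1.9], [-1.14, 1.46], [-1.82, 2.27], [-1.45, 1.34], [-3.14, 3.14]. Speed limits (rad/s): [2.22, 2.22, 2.79, 3.14, 3.14, 3.14].

## Interface

Orientations are given as a unit quaternion [x, y, z, w].
In Python, from cell import * gives the robot as it stands. Calls block until the motion is done:
- move_ptp(position, orientation): joint-space move of the TCP to a pose.
- move_l(position, orientation=None, rate=0.15, contact_N=None): straight line of the TCP; orientation=None keeps the orientation; rate is the mean speed in m/s. With contact_N (N) it stops when the force on the tool has changed by that much, and returns True; else False.
- movej(angles): joint-space move.
- let_go() and gripper_close(): open the fingers fully, or close them until they stop; the grip force is fixed at half the most.
- sleep(seconds).
- solve_ik(position, orientation): joint angles nearest the present ones, or None.
- camera(name): name is "scene" or "top"; returns a dict with "image" (480x640x3 uint8, blue, green, red), "K" (3x3 intrinsics, pixels), "k1" (the pictures are not rectified: a ray, as slopes to the right and down, at radius r is drawn at 1 + k1 r^2 times it, then the intrinsics apply), "T" (4x4, takes a point from camera to world coordinates). Camera axes: x right, y down, z forward; pixel columns grow to the right and rows downward; lengths in m; the calibration is good to about 2 mm. A picture is of the moment at which its call begins. There is no depth.
A pose or a line that the arm cannot do raises MotionError and nothing moves.
- close_job(): hands the job in; it is judged then, once.
Trained networks look in the newest picture that a camera, given by its name, has taken for a name from the list of things; names that differ only in an ending like _2 or _b are one class to them, and where a whole thing is asked for, a point or a joint stands for the part that bears it (a point fixed in the world has none). Each returns a list of dicts, best first, with "p" (0 to 1); they miss things now and then, are a little off and sometimes report something else, mostly with a low value. They report only what shows in the picture. A call takes as long as a camera call. They do not tell look-alikes from the thing itself.
- outline_of(camera, label): "pixels" (480x640 bool, what is visible of it) and "rect" ([left, top, right, bottom] in pixels, round what is visible of it).
Readings, each from a call of its own:
- current_clock(): time.
- current_qpos(): joint angles.
- current_joint_vel(): joint speeds.
- current_joint_torque(): joint torques, N m.
- current_tcp_pos(): TCP position.
- current_ee_rot(): TCP orientation.
- current_contact_force(): force on the tool from outside, world axes, zero at the start.
- current_wrist_torque(): the same for the moment, N m.
- current_grip_width(): finger opening in m.
- current_grip_force(): force on a finger pad.
Only numpy, scipy, OpenCV 4.12 (cv2) and the standard library are available. Lean on these libraries where they do the work, as an engineer would, in place of code of your own. Each camera call takes 0.05 s, during which the arm holds its last target. There are 200 camera calls.

## Task

Lay the collapsed telescopic leg in the steel cradle, button side up, with its cross yoke just behind the front fork and its foot pointing out past that fork, and let go of it. Then take it again by its foot and gently draw the thin inner tube out until the hidden sprung button pops up through the hole in the middle tube; stop there without yanking, let go and leave the leg lying in the cradle. Leave the other things on the bench alone.

Things in the scene. Friction and masses are not known exactly. Their poses are not given: they have to be found in the camera images.
- leg_grip (a point): Where to carry the loose leg, near its balance: centre of the grey outer tube's section. The leg, 0.45 to 0.65 kg, is three nested square tubes in line, lying at first flat on the bench (axis 15 mm up). x runs along the leg to the foot, z up (button side). Outer tube 30 x 30 mm, from x = -80 to +95 mm of here. The yoke is at x = +50 mm.
- leg_yoke (a point): Centre of the yoke, a steel cross bar fixed on the outer tube: 12 mm along the leg, 56 mm across, 30 mm high, flush below. x to the foot. Beyond the outer tube (x = +45 mm) the aluminium middle tube, 24 x 24 mm, stands 40 to 65 mm out, locked there; its setting differs each time and is not measured. Its top has a 12 mm square hole centred 18 mm before its mouth.
- foot (a point): Centre of the black foot (28 mm along the leg, 26 mm wide and high) on the steel inner tube (15 mm square); x outward along the leg. Its near face starts 25 to 50 mm beyond the middle tube's mouth. It slides with 3 to 8 N of drag and, 27 to 52 mm farther out (differs, can only be felt), stops dead as the button pops up. The whole leg may first slide until its yoke meets the fork.
- button (a joint): Rise in m of the round sprung button (10 mm across) in the inner tube: about 0 while held down, hidden, in the middle tube; 0.008 when fully up through the hole (4 mm proud), locking the tubes.
- cradle_seat (a point): Point of the fixed dark steel cradle where the leg_grip point belongs, 35 mm above the bench; x is the way the foot must point and is pulled, z up. Base plate 8 mm thick, 66 mm wide, x = -75 to +110 mm. Rear fork at x = -65 to -50 mm, front fork at +66 to +78 mm. Between them is room for fingers over the plate. With the leg here, its yoke is 10 mm behind the front fork.
- cradle_fork (a point): Middle of the front fork's slot, 35 mm above the bench, x and z as cradle_seat. Both forks are U-shaped, open upward: slot 38 mm wide with flared top, uprights to about 55 mm above the bench, 66 mm across; the tube lies on sills 20 mm above the bench. The yoke is too wide for the slot: behind the fork (lower x) it holds the leg against the pull.
- screw_jar: Bystander: round clear jar with white lid, 56 mm across, 70 mm high; origin under its centre.
- multimeter: Bystander: grey hand multimeter lying flat, 85 x 150 x 36 mm; origin under its centre.
- screwdriver: Bystander: screwdriver lying flat, about 200 mm long; leave it alone.
Mind the look-alikes: they are no part of the job. What is shaped like the part that bears cradle_seat but blue is not meant.

How it is judged:
On the way, in this order (a step that is already met when the one before it is completed fails the run):
1. the leg lies in the cradle and is let go, its button still hidden (x of leg_grip in the frame of cradle_seat between -0.026 and 0.016 m and y of leg_grip in the frame of cradle_seat between -0.006 and 0.006 m and z of leg_grip in the frame of cradle_seat between -0.004 and 0.005 m and angle between the x axis of leg_grip and the x axis of cradle_seat, either way round below 0.06 rad and x of foot in the frame of cradle_seat above 0.08 m and angle between leg_grip's own z axis and vertical below 0.06 rad and contact force between the fingers and leg below 0.1 N and value of joint button below 0.002 m), for 0.2 s.
2. the button has popped through the hole (value of joint button above 0.006 m), for 0.2 s.
At the end, for the whole second after the job is handed in: The button stands at least 6 mm up through the hole; the leg lies at rest in both forks, foot outward (26 mm behind to 16 mm beyond its seat along the cradle, within 6 mm across and 4 mm in height, turned and tilted under 0.06 rad), let go (x of leg_grip in the frame of cradle_seat between -0.026 and 0.016 m and y of leg_grip in the frame of cradle_seat between -0.006 and 0.006 m and z of leg_grip in the frame of cradle_seat between -0.004 and 0.005 m and angle between the x axis of leg_grip and the x axis of cradle_seat, either way round below 0.06 rad and x of foot in the frame of cradle_seat above 0.08 m and angle between leg_grip's own z axis and vertical below 0.06 rad and value of joint button above 0.006 m and linear speed of leg below 0.02 m/s); the robot touches nothing.
It fails at once if with the button up, the leg is yanked on, so that it presses on the cradle with more than 60 N (contact force between leg and cradle above 60 N and value of joint button above 0.006 m).
It fails at once if the screw jar is pushed more than 30 mm (distance of screw_jar from where it was at the start of the episode above 0.03 m).
It fails at once if the multimeter is pushed more than 30 mm (distance of multimeter from where it was at the start of the episode above 0.03 m).
It fails at once if the screwdriver is pushed more than 30 mm (distance of screwdriver from where it was at the start of the episode above 0.03 m).
It also fails if it takes over 72 s, if anything falls off the work surface, if the arm or the gripper's body presses on something with over 40 N, if the wrist force passes 120 N, or if a joint passes its speed limit or range.

## Working session

There is one attempt and no reset: what is moved stays moved. The work goes in short steps, each a Python script; the robot and the scene stay as the last script left them, time stands still between calls to the robot, and variables do not carry over. Pictures are saved under pics/ and viewed, at most 10 in all, crops included, and the job is handed in when it is done.

```bash
mkdir -p pics; ls; cat > h.py <<'E'
from cell import *
import numpy as np, cv2
def px2w(c,uv,z):
    uv=np.atleast_2d(np.asarray(uv,float)); K=c["K"]
    d=np.c_[(uv[:,0]-K[0][2])/K[0][0],(uv[:,1]-K[1][2])/K[1][1]]
    s=d.copy()
    for _ in range(20): s=d/(1+c["k1"]*(s**2).sum(1,keepdims=True))
    T=np.array(c["T"]); r=np.c_[s,np.ones(len(s))]@T[:3,:3].T
    return T[:3,3]+r*((z-T[2,3])/r[:,2])[:,None]
def w2px(c,P):
    T=np.array(c["T"]);p=(np.atleast_2d(P)-T[:3,3])@T[:3,:3]; s=p[:,:2]/p[:,2:]
    s=s*(1+c["k1"]*(s**2).sum(1,keepdims=True)); K=c["K"]
    return np.c_[s[:,0]*K[0][0]+K[0][2],s[:,1]*K[1][1]+K[1][2]]
E
python3 - <<'E'
from h import *
for n in("top","scene"):
    c=camera(n); cv2.imwrite(f"pics/{n}0.png",c["image"]); print(n,np.round(c["T"],3).tolist(),np.round(c["K"],1).tolist(),c["k1"])
    for l in("leg_grip","foot","cradle_seat","screw_jar","multimeter","screwdriver"):
        for o in outline_of(n,l): print(l,round(o["p"],2),np.round(o["rect"]).tolist())
E
```

```text
pics
top [[-0.027, -0.998, 0.062, 0.36], [-0.999, 0.025, -0.026, 0.022], [0.024, -0.063, -0.998, 1.083], [0.0, 0.0, 0.0, 1.0]] [[455.5, 0.0, 320.8], [0.0, 455.5, 239.3], [0.0, 0.0, 1.0]] 0.0029067561725447505
leg_grip 0.84 [268.0, 209.0, 396.0, 248.0]
foot 0.51 [267.0, 231.0, 302.0, 247.0]
cradle_seat 0.86 [416.0, 322.0, 505.0, 372.0]
cradle_seat 0.78 [304.0, 137.0, 384.0, 178.0]
screw_jar 0.75 [162.0, 208.0, 193.0, 241.0]
multimeter 0.88 [104.0, 126.0, 179.0, 195.0]
screwdriver 0.85 [441.0, 183.0, 508.0, 234.0]
scene [[-0.568, 0.66, -0.491, 1.052], [0.823, 0.461, -0.332, 0.436], [0.007, -0.593, -0.805, 1.117], [0.0, 0.0, 0.0, 1.0]] [[517.9, 0.0, 321.6], [0.0, 517.9, 235.7], [0.0, 0.0, 1.0]] -0.010234265082065905
leg_grip 0.95 [247.0, 226.0, 355.0, 278.0]
foot 0.74 [327.0, 257.0, 359.0, 278.0]
foot 0.74 [250.0, 225.0, 360.0, 279.0]
cradle_seat 0.98 [256.0, 115.0, 306.0, 172.0]
cradle_seat 0.96 [212.0, 258.0, 289.0, 323.0]
screw_jar 0.6 [412.0, 306.0, 435.0, 340.0]
multimeter 0.87 [387.0, 383.0, 459.0, 428.0]
screwdriver 0.58 [184.0, 176.0, 199.0, 232.0]
```

```bash
python3 - <<'E'
import cv2,numpy as np
i=cv2.imread("pics/top0.png")
c=i[110:390,90:530]; cv2.imwrite("pics/topc.png",cv2.resize(c,(792,504),interpolation=cv2.INTER_CUBIC))
a=cv2.resize(i[195:260,255:410],(775,325),interpolation=cv2.INTER_CUBIC)
b=cv2.resize(i[315:378,405:515],(440,252),interpolation=cv2.INTER_CUBIC)
b2=cv2.resize(i[130:185,295:395],(335,252),interpolation=cv2.INTER_CUBIC)
cv2.imwrite("pics/crops.png",np.vstack([a,np.hstack([b,b2])]))
E
```

```text
(no output)
```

View pics/topc.png

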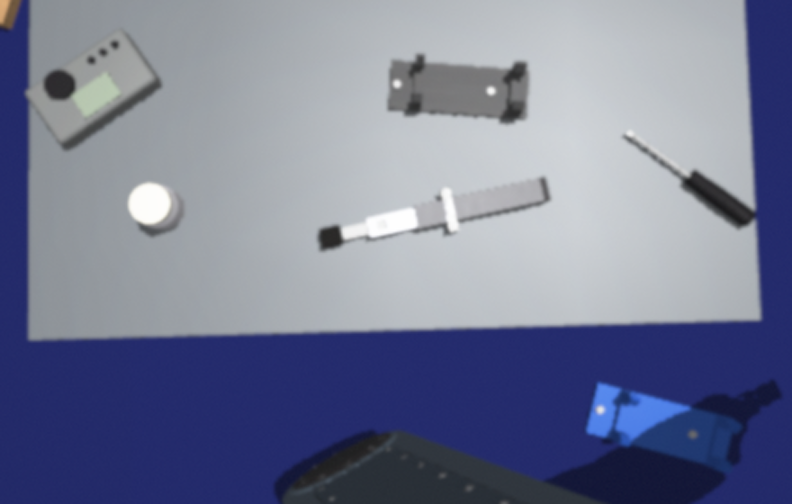

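View pics/crops.png

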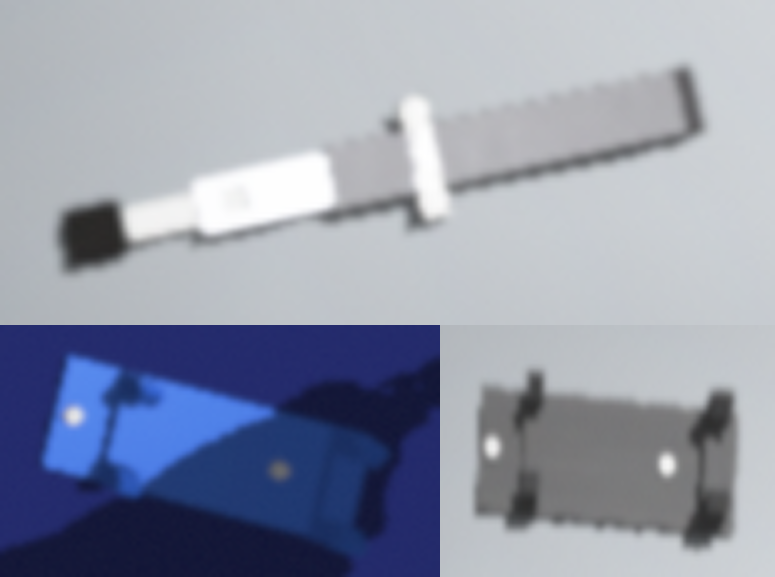

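View pics/scene0.png

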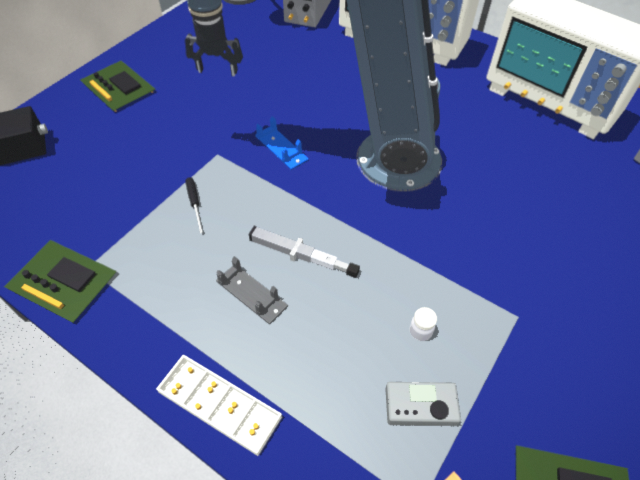

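The dark grey cradle at top-view (304–384, 137–178) and the blue one at (416–505, 322–372) are the two candidates. The crop confirms that the dark steel one is meant and the blue one is the look-alike. The dark cradle's longer plate overhang, and so its front fork, is on the left. The leg's foot (285, 239) also points left, and its hole faces up.

```bash
cat > fit.py <<'E'
from h import *
from scipy.optimize import minimize
def box(x0,x1,y0,y1,z0,z1): return np.array([[a,b,c] for a in(x0,x1) for b in(y0,y1) for c in(z0,z1)])/1000
def leg(m=50,f=35):
    return [box(-80,95,-15,15,0,30),box(44,56,-28,28,0,30),box(95,95+m,-12,12,3,27),box(95+m,95+m+f,-7.5,7.5,7.5,22.5),box(95+m+f,123+m+f,-13,13,2,28)]
def cradle():
    L=[box(-75,110,-33,33,0,8)]
    for a,b in((-65,-50),(66,78)): L+=[box(a,b,-33,33,8,20),box(a,b,-33,-21,8,55),box(a,b,21,33,8,55)]
    return L
S=4
def render(c,boxes,p,off):
    m=np.zeros((480*S,640*S),np.uint8); cy,sy=np.cos(p[2]),np.sin(p[2]); R=np.array([[cy,-sy,0],[sy,cy,0],[0,0,1]])
    for b in boxes:
        q=w2px(c,b@R.T+[p[0],p[1],off])
        cv2.fillConvexPoly(m,cv2.convexHull(np.round((q+.5)*S*16).astype(np.int32)),255,shift=4)
    return cv2.resize(m,(640,480),interpolation=cv2.INTER_AREA)/255.
def fit(views,mk,p0,step):
    def cost(p):
        t=0
        for c,m in views:
            r=render(c,mk(*p[3:]),p,0); t+=np.abs(cv2.GaussianBlur(r,(0,0),1)-cv2.GaussianBlur(m.astype(float),(0,0),1)).sum()/m.sum()
        return t
    sx=np.vstack([p0]+[np.array(p0)+np.eye(len(p0))[i]*step[i] for i in range(len(p0))])
    r=minimize(cost,p0,method="Nelder-Mead",options=dict(initial_simplex=sx,maxiter=250,xatol=1e-4,fatol=1e-4))
    return r.x,r.fun
E
python3 - <<'E'
from fit import *
t=camera("top"); s=camera("scene")
def mask(n,l,rect):
    o=[o for o in outline_of(n,l) if np.abs(np.array(o["rect"])-rect).max()<15]; return o[0]["pixels"]
Lt,Ls=mask("top","leg_grip",[268,209,396,248]),mask("scene","leg_grip",[247,226,355,278])
Ct,Cs=mask("top","cradle_seat",[304,137,384,178]),mask("scene","cradle_seat",[212,258,289,323])
y=px2w(t,[340,226.4],.03)[0]; a=px2w(t,[[393,215],[273,242]],.015); yaw=np.arctan2(*(a[1]-a[0])[[1,0]])
g=y[:2]-.05*np.array([np.cos(yaw),np.sin(yaw)]); print("manual leg",g,yaw)
mkl=lambda m=50,f=35:leg(m,f)
for n,v in(("top",[(t,Lt)]),("scene",[(s,Ls)]),("both",[(t,Lt),(s,Ls)])):
    print("leg",n,np.round(fit(v,mkl,[*g,yaw,50,35],[.01,.01,.05,8,8])[0],4))
c=px2w(t,[[305.5,157],[384,160]],.008); cy=np.arctan2(*(c[0]-c[1])[[1,0]]); c0=c.mean(0)[:2]-.0175*np.array([np.cos(cy),np.sin(cy)]); print("manual cr",c0,cy)
for n,v in(("top",[(t,Ct)]),("scene",[(s,Cs)]),("both",[(t,Ct),(s,Cs)])):
    x,f=fit(v,cradle,[*c0,cy],[.01,.01,.05]); print("cradle",n,np.round(x,4),round(f,3))
print(current_clock())
E
```

```text
manual leg [ 0.46398233 -0.09986216] 1.7678550075667239
leg top [ 0.4643 -0.0976  1.761  60.1507 37.5017]
leg scene [ 0.4619 -0.0994  1.7591 61.8403 37.1301]
leg both [ 0.4635 -0.0977  1.7636 60.4541 37.4242]
manual cr [ 0.6179109  -0.08615119] 1.511220271596321
cradle top [ 0.6158 -0.0846  1.4802] 0.036
cradle scene [ 0.6136 -0.0861  1.4739] 0.066
cradle both [ 0.6151 -0.0848  1.4746] 0.114
1.0
```

```bash
cat >> h.py <<'E'
from scipy.spatial.transform import Rotation as Ro
def down(yaw,flip):
    x=np.array([np.cos(yaw),np.sin(yaw),0])*(-1 if flip else 1); z=np.array([0,0,-1.]); return Ro.from_matrix(np.c_[x,np.cross(z,x),z]).as_quat()
LEG=np.array([.4637,-.0980]);LY=1.762
CR=np.array([.6152,-.0850]);CY=1.477
E
python3 - <<'E'
from h import *
for f in(0,1):
    for p,y in((LEG,LY),(CR,CY)): print(f,np.round(solve_ik([*p,.1],down(y,f)),2) if solve_ik([*p,.1],down(y,f)) is not None else None)
q=[solve_ik([*LEG,.1],down(LY,f)) for f in(0,1)]
f=int(q[0] is None or (q[1] is not None and abs(q[1][5])<abs(q[0][5]))); print("flip",f); open("flip","w").write(str(f))
o=down(LY,f)
move_ptp([*LEG,.15],o); move_l([*LEG,.06],rate=.15); move_l([*LEG,.0205],rate=.08,contact_N=15)
print(current_tcp_pos()); gripper_close(); print(current_grip_width(),current_tcp_pos())
move_l([*LEG,.10],rate=.1); print(current_grip_width(),current_contact_force(),current_wrist_torque(),current_clock())
c=camera("scene"); cv2.imwrite("pics/s1.png",cv2.resize(c["image"][130:370,170:490],(800,600)))
E
```

```text
0 [-0.21  0.25 -0.4   0.92  0.    1.17]
0 [-0.14  0.48 -0.04  1.05  0.    1.53]
1 [-0.21  0.25 -0.4   0.92  0.   -1.97]
1 [-0.14  0.48 -0.04  1.05  0.   -1.61]
flip 0
[ 0.46396673 -0.09806263  0.02082602]
0.029348129480527108 [ 0.46393196 -0.09806377  0.0209021 ]
0.02898890489037794 [ 0.15843242 -0.10694385 -4.895794  ] [-0.25814517 -0.03780976  0.00345636] 5.5583
```

View pics/s1.png

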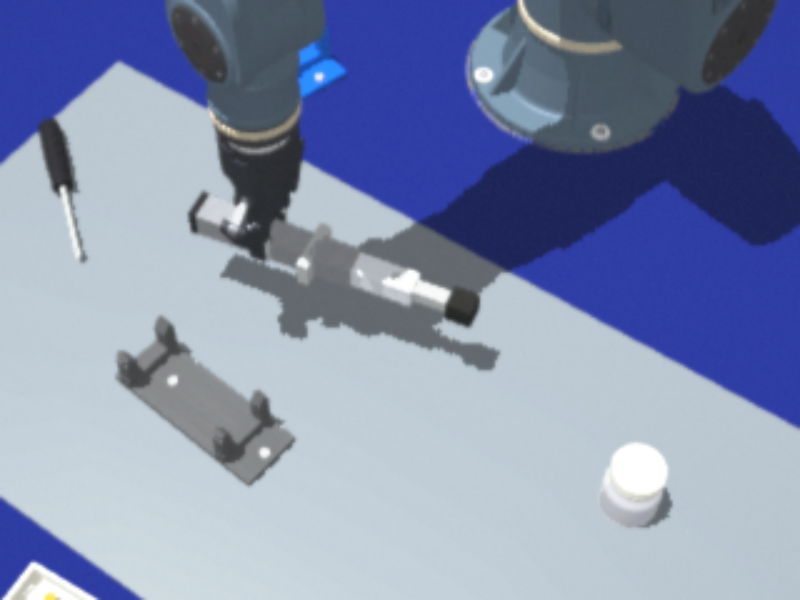

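The picture shows the leg held level by the outer tube, with its yoke at crop (312, 255) and its foot at (462, 305). The cradle is free. Next I carry the leg to the cradle.

```bash
python3 - <<'E'
from h import *
d=np.array([np.cos(CY),np.sin(CY)]); P=CR-.004*d; o=down(CY,0)
move_l([*P,.13],o,rate=.15); move_l([*P,.065],rate=.1)
sleep(.2); hit=move_l([*P,.0405],rate=.03,contact_N=8)
p=current_tcp_pos(); print(hit,p,current_contact_force(),current_wrist_torque(),current_clock())
if p[2]<.046:
    let_go(); sleep(.2); move_l([*P,.16],rate=.2)
    move_ptp([.35,-.30,.25],o)
    c=camera("scene"); cv2.imwrite("pics/s2.png",cv2.resize(c["image"][210:360,190:390],(800,600),interpolation=cv2.INTER_CUBIC))
    from fit import *
    t=camera("top"); cv2.imwrite("pics/t2.png",t["image"])
    for n in("top","scene"):
        for q in outline_of(n,"leg_grip")+outline_of(n,"foot"): print(n,round(q["p"],2),np.round(q["rect"]))
print(current_clock())
E
```

```text
True [ 0.6144678  -0.08895548  0.04092773] [ 0.13639182 -0.13640525  5.0598171 ] [-0.02105272  0.07347584  0.05425704] 8.5417
top 0.69 [262. 146. 297. 156.]
scene 0.67 [216. 254. 316. 342.]
scene 0.57 [284. 310. 318. 339.]
scene 0.77 [285. 309. 317. 339.]
11.7
```

View pics/s2.png

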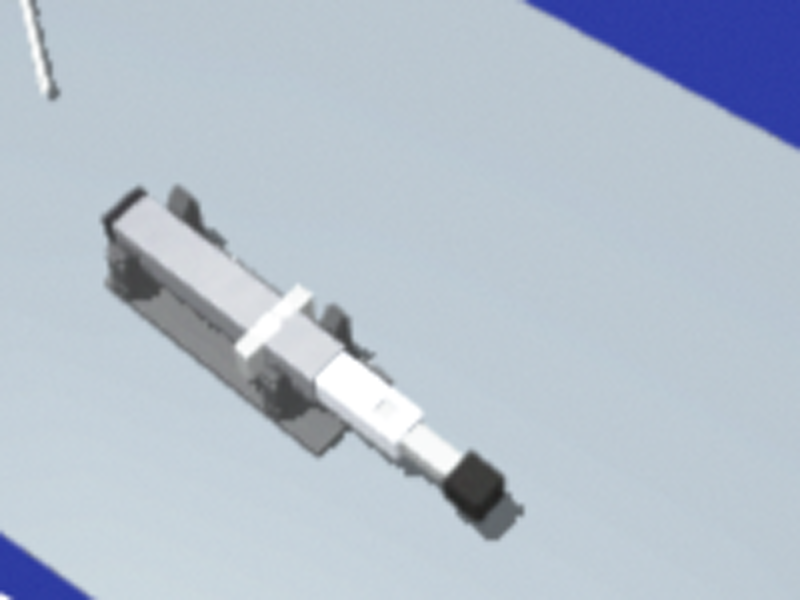

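The leg lies in both forks, with its yoke behind the front fork at crop (275, 325), the hole up and empty at (385, 407), and the foot outward at (475, 485). Next I take the foot and draw it out gently.

```bash
python3 - <<'E'
from h import *
d=np.array([np.cos(CY),np.sin(CY)]); P=np.array([.61447,-.08896]); o=down(CY,0)
c=camera("scene"); w=px2w(c,[190+475/4,210+473/4],.048)[0][:2]-P; print("foot along/across",w@d,w@[-d[1],d[0]])
F=P+.207*d
move_ptp([*F,.16],o); move_l([*F,.08],rate=.15); move_l([*F,.038],rate=.08,contact_N=10)
print(current_tcp_pos()); gripper_close(); print(current_grip_width(),current_contact_force()); sleep(.2)
s=current_tcp_pos(); z=s[2]; E=np.array(s[:2])+.075*d
hit=move_l([*E,z],rate=.02,contact_N=14)
e=current_tcp_pos(); print(hit,(np.array(e)-s)[:2]@d,current_contact_force(),current_grip_width(),current_clock())
sleep(.3); print(current_contact_force())
c=camera("scene"); cv2.imwrite("pics/s3.png",cv2.resize(c["image"][220:370,200:400],(800,600),interpolation=cv2.INTER_CUBIC))
E
```

```text
foot along/across 0.20830252007503408 0.0033777327264254767
[0.63399902 0.11717363 0.03818613]
0.02547782326570023 [-0.4228367  -0.00444725  2.46183999]
True 0.05767211163760909 [ 0.77927153 -2.11306925  0.75627623] 0.02495033940063207 18.3333
[1.26321648 0.01108273 2.70975156]
```

View pics/s3.png

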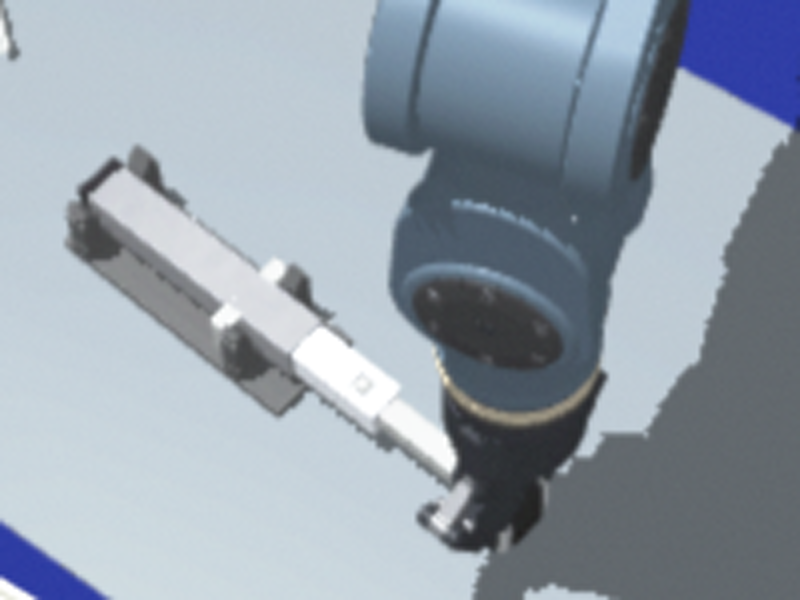

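The picture shows the yoke against the front fork at crop (250, 295), the inner tube drawn out, and something standing in the hole at (362, 382). I'll let go and check up close.

```bash
python3 - <<'E'
from fit import *
let_go(); sleep(.2); p=np.array(current_tcp_pos()); move_l([p[0],p[1],.16],rate=.15); move_ptp([.35,-.30,.25],down(CY,0)); sleep(.3)
s=camera("scene"); t=camera("top")
a=cv2.resize(s["image"][265:365,215:335],(540,450),interpolation=cv2.INTER_CUBIC)
b=cv2.resize(s["image"][300:330,275:305],(250,250),interpolation=cv2.INTER_CUBIC); k=cv2.resize(t["image"][135:180,240:390],(790,140),interpolation=cv2.INTER_CUBIC)
im=np.zeros((600,800,3),np.uint8); im[:450,:540]=a; im[:250,545:795]=b; im[455:595,:790]=k; cv2.imwrite("pics/s4.png",im); print(current_clock())
E
```

```text
22.8917
```

View pics/s4.png

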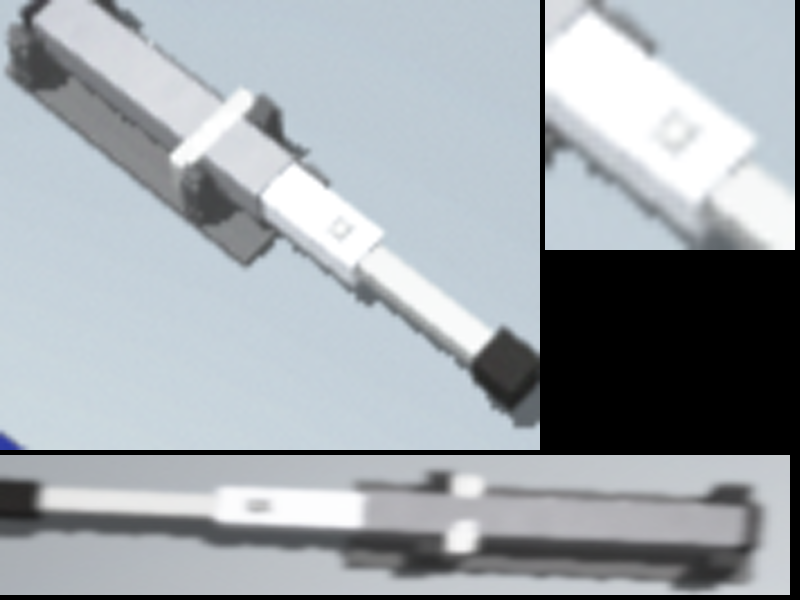

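The hole now holds a bright round button with a dark ring around it, at crop (340, 228). The stop was hard, after about 44 mm of draw. The leg lies straight in both forks and the arm is clear of it.

```bash
python3 -c "
from cell import *
print(close_job(),current_clock())"
```

```text
the job is handed in; nothing more can be done
the job is handed in; nothing more can be done
```

I handed the job in at about 23 s on the robot clock: the leg is released and lying in the dark steel cradle, and the last picture shows the button up through the hole after a firm stop at roughly 44 mm of draw; no verdict came back.

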